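# Nudge the egg cup into its saucer's well

### The job

The egg cup with the boiled egg has been set down off centre on its saucer. Nudge the cup gently from the side with the outside of the fingers until its foot drops into the round well in the middle of the saucer and it stands there level, the egg still in it. Do not take the cup between the fingers, lift it or tip it beyond the small wobble of dropping in, touch the egg, push the saucer out of its place or disturb the mug, salt shaker and spoon.

Things in the scene. Friction and masses are not known exactly. Their poses are not given: they have to be found in the camera images.
- saucer: round white saucer, loose, 0.25 kg, 146 mm across; origin at the centre of its underside, z up, round about z (its yaw means nothing). A flat ring from radius 27 to 57 mm lies 7 mm above the origin; outside it the rim rises to 17 mm high at radius 72 mm; inside it is the well
- saucer_well (a point): centre of the floor of the saucer's well: a round recess 54 mm across, 2.2 mm deep, its floor 5 mm above the saucer's origin; the cup's 48 mm foot fits it with 3 mm of play all round
- egg_cup: white glazed egg cup, loose, about 0.1 kg, 40 mm high; origin at the centre of its foot's underside, z up, round about z. Foot 48 mm across, 3 mm thick; stem 28 mm across; bowl flaring from the stem at 11 mm to 44 mm across at 27 mm and to its widest, 50 mm, from 36 to 40 mm up (the rim). At the start it stands upright on the saucer's flat ring, 20 to 31 mm off the well's centre, to any side
- egg: brown boiled hen's egg, loose, about 0.06 kg, 42 mm thick and 52 mm long, standing blunt end down in the cup; origin at the middle of its widest girth, which is about 42 mm above the cup's origin; its top is 73 mm above the cup's origin, that is about 85 mm above the work surface
- egg_seat (a point): point on the cup's axis 42.5 mm above its origin, where the egg's origin rests. Glazed foot on glazed saucer: friction about 0.2, so a slow level push of about 0.3 N slides the cup. Its foot stands half over the well, so it wobbles forward by up to 10 degrees as it drops in, more the higher it is pushed; once it is in, pushing on would tip it over the well's far wall
- place_mat: dark slate place mat, fixed, 290 x 400 x 5 mm, under the saucer, spoon and salt shaker; origin at the centre of its underside, its 290 mm side along its x (away from the robot), top 5 mm above the work surface
- spoon: steel spoon lying on the mat to the right of the saucer, 188 x 38 x 15 mm; origin at the centre of its underside, length along its x. Bystander
- salt_shaker: salt shaker of clear plastic with a grey cap, 44 mm across, 90 mm high, on the far left of the mat; origin at the centre of its underside. Bystander
- mug: white mug with small leaves painted on it, 92 x 123 x 95 mm, on the worktop behind the mat on the right; origin at the centre of its underside. Bystander
Mind the look-alikes: they are no part of the job. Of the things shaped like the saucer, the white one is meant. There is more than one size of the egg_cup; the one meant has the size given above.

How it is judged:
By the outcome, as a careful person would: the job done as asked, in the order asked, and still so for the second after the job is handed in, with the robot touching nothing.
It also fails if it takes over 40 s, if anything falls off the work surface, if the arm or the gripper's body presses on something with over 40 N, if the wrist force passes 120 N, or if a joint passes its speed limit or range.

### The arm

A 6-joint arm with a two-finger parallel gripper is mounted at the origin on a cart in front of the work surface, level with it; the furniture and walls round the work are solid. World frame = base frame: x ahead of the robot, y to its left, z up, the work surface at z = 0. Lengths are in m, angles in degrees, forces in N, time in s.
With the tool pointing down it reaches from about 0.4 to 0.825 m from the base axis. Payload 7 kg.
Tool frame: the origin (TCP) lies between the finger pads; the fingertips stand 25 mm ahead of it and the grasp point (between the pads) lies 6 mm ahead of it; z points along the fingers, y is the line along which they close (so a half turn about z gives the same grasp; the last joint's range is limited). The gripper opens to 88 mm and grips with 3 to 60 N. Pads are 19 mm wide; open, the fingers measure 130 mm over their backs; the gripper's body (78 mm by 193 mm) begins 47 mm behind the grasp point.
Start: joints at [-60.785, 20.546, 0.682, 0, -70.136, -16.507], TCP at [0.148, -0.658, 0.252] pointing down, gripper open.
Joint ranges: [-176.03, 176.03], [-82.01, 121.73], [-58.28, 71.71], [-173.87, 95.51], [-174.79, -0.11], [-173.66, 173.66]. Speed limits (degrees/s): [136.94, 136.94, 172.46, 180, 180, 180].

### API

Orientations are given as [roll, pitch, yaw] about the fixed x, y, z axes, in that order (R = Rz(yaw) Ry(pitch) Rx(roll)).
In Python, from plant import r gives the robot as it stands.
- The arm moves only by the shell command python3 -m crank 'ROWS' [FORCE]. ROWS is JSON, a list of rows, each a list of 3 entries, a list of its own where there are three numbers: the turn, a rotation vector about the tool's x, y, z in degrees, then the shift along the tool's x, y, z in cm, then the closure, from -1 (fully open) to 1 (shut). In form: [[[wx, wy, wz], [dx, dy, dz], fingers], ...]. A call has 1 to 8 rows; each row shifts and turns the commanded pose from where the row before left it, along the tool's axes as they then stand; what a row does not reach is not made up. A row lasts 1/10 s, in which the tool goes at most 50 mm and 8.59 degrees, less where a joint would pass 70% of its speed; a pose out of reach is approached as far as the arm can. A call with a gripper value outside its range is refused whole. The fingers move at their own pace and stop on an object; FORCE is the grip in N (left out, the last holds). Time passes only in rows, so rows that do not move let the fingers close. It gives the time, the measured TCP pose, the force, the opening and the grip force at its end, in the units of the state.
- r.get_state(): the state, without advancing time (a new reading comes with each control period).
- r.capture(name): name is "scene" or "top" or "wrist"; returns a dict with "color" (400x640x3 uint8, red, green, blue), "range_z" (400x640 float32, m along the optical axis (not along the pixel's ray), 0 where there is no reading), "intrinsics" (3x3 intrinsics, pixels), "world_from_camera" (4x4, takes a point from camera to world coordinates); the wrist camera has in their place "hand_eye" (4x4, takes a point from camera to tool coordinates, whose origin is the TCP and whose axes are the flange's). Camera axes: x right, y down, z forward; pixel columns grow to the right and rows downward; lengths in m; the calibration is good to about 2 mm. A picture is of the moment at which its call begins: read the wrist's pose just before it.
- r.close_job(): hands the job in; it is judged then, once.
The state is a dict: "time_s": time; "joints": joint angles; "qd": joint speeds; "joint_torque": joint torques, N m; "tcp_pos": TCP position; "eef_rot": TCP orientation; "contact_force": force on the tool from outside, world axes, zero at the start; "moment": the same for the moment, N m; "gripper_width": finger opening in m; "gripper_force": force on a finger pad.
Only numpy, scipy, OpenCV 4.12 (cv2) and the standard library are available. Lean on these libraries where they do the work, as an engineer would, in place of code of your own. Each camera call takes 0.05 s, during which the arm holds its last target. There are 200 camera calls.

## Working session

There is one attempt and no reset: what is moved stays moved. The work goes in short steps, Python scripts to look and compute and a shell command to move; the robot and the scene stay as the last step left them, time stands still between calls to the robot, and variables do not carry over. Pictures are saved under pics/ and viewed, at most 10 in all, crops included, and the job is handed in when it is done.

```bash
mkdir -p pics; python3 - <<'E'
from plant import r
import cv2,numpy as np
s=r.get_state();print(s)
for n in("scene","top"):
    c=r.capture(n);np.savez(n+".npz",**c);cv2.imwrite(f"pics/{n}.png",c["color"][:,:,::-1]);print(n,c["intrinsics"],c["world_from_camera"])
E
```

```text
{'time_s': 0.0, 'joints': array([-6.07853120e+01,  2.05918258e+01,  6.34247816e-01, -2.08307509e-02,
       -7.01352100e+01, -1.65075658e+01]), 'qd': array([ 0.07234094, -0.07694214, -0.02383044, -0.00644723,  0.01154824,
        0.03736372]), 'joint_torque': array([ 1.82652529e-03, -5.82714450e+01,  2.93057764e+01,  6.99691281e+00,
        6.99841767e-03, -1.70477283e-04]), 'tcp_pos': array([ 0.14837127, -0.65803766,  0.2506196 ]), 'eef_rot': array([ 1.79905472e+02, -7.59256219e-03, -1.67299966e+02]), 'contact_force': array([0.33249652, 0.41592946, 0.60027838]), 'moment': array([-0.07250525,  0.02343926, -0.03404138]), 'gripper_force': 0.0, 'gripper_width': 0.08731008368693699}
scene [[510.3343231    0.         318.16490301]
 [  0.         510.3343231  203.64374329]
 [  0.           0.           1.        ]] [[-0.58290501 -0.44304833  0.68112402 -0.2193675 ]
 [-0.81252999  0.31360912 -0.49136985  0.84536504]
 [ 0.00409389 -0.83985564 -0.54279438  0.74027432]
 [ 0.          0.          0.          1.        ]]
top [[434.73004408   0.         326.74239211]
 [  0.         434.73004408 198.35052145]
 [  0.           0.           1.        ]] [[ 0.00191695 -0.99831993  0.05791067  0.52755664]
 [-0.99997751 -0.00154153  0.00652677  0.25881302]
 [-0.00642654 -0.05792188 -0.99830043  1.13530917]
 [ 0.          0.          0.          1.        ]]
```

View pics/top.png

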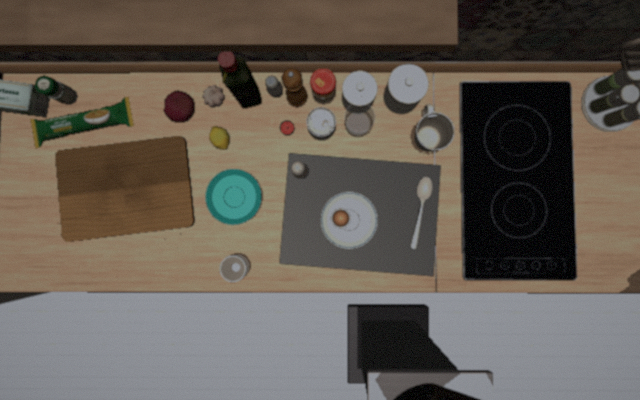

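View pics/scene.png

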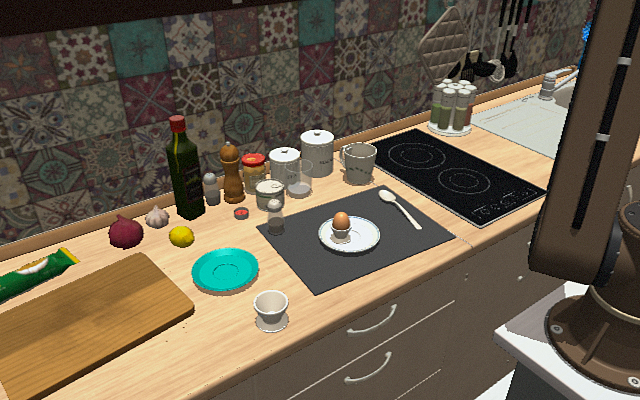

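The top view shows the white saucer centred near (349,220), with the egg and cup at about (341,218), left of centre (+y). The larger look-alike cup and the teal saucer are well away from it.

```bash
cat > h.py <<'E'
import numpy as np,cv2
def ray(K,T,uv,z):
    uv=np.atleast_2d(uv).astype(float)
    d=np.c_[(uv-[K[0,2],K[1,2]])/[K[0,0],K[1,1]],np.ones(len(uv))]@T[:3,:3].T
    return T[:3,3]+d*((z-T[2,3])/d[:,2])[:,None]
def cloud(c,T):
    K=c["intrinsics"];Z=c["range_z"];v,u=np.indices(Z.shape)
    p=np.stack([(u-K[0,2])/K[0,0]*Z,(v-K[1,2])/K[1,1]*Z,Z],-1)
    return p@T[:3,:3].T+T[:3,3]
def biggest(m):
    n,l,st,_=cv2.connectedComponentsWithStats(m.astype(np.uint8));return l==1+np.argmax(st[1:,4])
def find(c,T,roi,save=None):
    # saucer: outer contour of white+brown blob, at rim height; egg: brown blob
    K=c["intrinsics"];u0,u1,v0,v1=roi
    hsv=cv2.cvtColor(c["color"],cv2.COLOR_RGB2HSV);M=np.zeros(hsv.shape[:2],bool);M[v0:v1,u0:u1]=1
    egg=biggest(M&(hsv[...,1]>90)&(hsv[...,2]>60)&(hsv[...,0]<25))
    P=cloud(c,T);ok=c["range_z"]>0
    e=P[egg&ok]; 
    print("egg px",egg.sum(),"centroid",np.argwhere(egg).mean(0)[::-1],"cloud med",np.median(e,0),"zmax",np.percentile(e[:,2],98))
    cu=cv2.minEnclosingCircle(np.argwhere(egg)[:,::-1].astype(np.float32))
    print(" egg circle",cu,"at z .06",ray(K,T,cu[0],.06))
    w=biggest(M&(((hsv[...,1]<60)&(hsv[...,2]>120))|egg))
    cn=max(cv2.findContours(w.astype(np.uint8),0,1)[0],key=cv2.contourArea)
    hull=cv2.convexHull(cn)[:,0]
    p=ray(K,T,hull,.021)[:,:2]
    cc,rr=cv2.minEnclosingCircle(p.astype(np.float32));print("saucer",cc,"R",rr,"ell",cv2.fitEllipse(p.astype(np.float32)))
E
python3 - <<'E'
from h import *
for n,roi in(("top",(318,382,188,252)),("scene",(312,386,205,260))):
    c=dict(np.load(n+".npz"));T=c["world_from_camera"];print(n);find(c,T,roi)
    if n=="top":
        P=cloud(c,T);print("mat z",P[255,320],"spoon",P[188,425],P[247,414],"salt",P[168,299],"mug",P[135,430])
E
```

```text
top
egg px 175 centroid [340.33714286 217.77142857] cloud med [0.54112696 0.23334593 0.07969435] zmax 0.08688539145087333
 egg circle ((340.3222351074219, 217.76666259765625), 7.425466537475586) at z .06 [[0.54193193 0.23219713 0.06      ]]
saucer (0.5372570157051086, 0.20884762704372406) R 0.07188424468040466 ell ((0.5376740097999573, 0.20966942608356476), (0.13937091827392578, 0.1423291563987732), 70.7195816040039)
mat z [0.44627798 0.28339024 0.00324655] spoon [0.62059606 0.01016037 0.0040862 ] [0.46766803 0.04093613 0.007494  ] salt [0.66110952 0.33261391 0.09416429] mug [ 0.75983418 -0.00413877  0.00564305]
scene
egg px 252 centroid [340.6547619  220.97619048] cloud med [0.53193682 0.23936788 0.06962213] zmax 0.08434959601459724
 egg circle ((340.5, 220.96665954589844), 9.625649452209473) at z .06 [[0.54363029 0.23040911 0.06      ]]
saucer (0.5458177328109741, 0.20498324930667877) R 0.08208796381950378 ell ((0.542553186416626, 0.20683754980564117), (0.14432546496391296, 0.16083841025829315), 68.30982971191406)
```

```bash
python3 -m crank '[[[0,0,-8.25],[0,0,-0.6],-1],[[0,0,-8.25],[0,0,-0.6],-1],[[0,0,-8.25],[0,0,-0.6],-1],[[0,0,-8.25],[0,0,-0.6],-1],[[0,0,-8.25],[0,0,-0.6],-1],[[0,0,-8.25],[0,0,-0.6],-1],[[0,0,-8.25],[0,0,-0.6],-1],[[0,0,-8.25],[0,0,-0.6],-1]]'
python3 -m crank '[[[0,0,0],[-4,-2.2,0],-1],[[0,0,0],[-4.4,-2.2,0],-1],[[0,0,0],[-4.4,-2.2,0],-1],[[0,0,0],[-4.4,-2.2,0],-1],[[0,0,0],[-4.4,-2.2,0],-1],[[0,0,0],[-4.4,-2.2,0],-1],[[0,0,0],[-4.4,-2.2,0],-1],[[0,0,0],[-4.4,-2.2,0],-1]]'
python3 -m crank '[[[0,0,0],[-4.8,0,0],-1],[[0,0,0],[-4.8,0,0],-1],[[0,0,0],[-4.8,0,0],-1],[[0,0,0],[-4.8,0,0],-1],[[0,0,0],[-4.8,0,0],-1],[[0,0,0],[-4.8,0,0],-1],[[0,0,0],[-4.8,0,0],-1],[[0,0,0],[-4.8,0,0],-1]]'
python3 -m crank '[[[0,0,0],[-4.8,0,0],-1],[[0,0,0],[-4.8,0,0],-1],[[0,0,0],[-4.8,0,0],-1],[[0,0,0],[-3,0,0],-1],[[0,0,0],[0,0,0],-1],[[0,0,0],[0,0,0],-1]]'
python3 - <<'E'
from plant import r
import cv2,numpy as np
s=r.get_state();c=r.capture("wrist");np.savez("w1.npz",p=s["tcp_pos"],e=s["eef_rot"],**c)
cv2.imwrite("pics/w1.png",c["color"][:,:,::-1]);print(s["time_s"],s["tcp_pos"],s["eef_rot"],c["hand_eye"],c["intrinsics"])
E
```

```text
time_s: 0.9
tcp_pos: [0.1484, -0.6582, 0.2993]
eef_rot: [180.0, 0.0, -101.0]
contact_force: [-0.4, -0.2, 0.1]
gripper_width: 0.0879
gripper_force: 0.0
time_s: 1.7
tcp_pos: [0.3899, -0.3498, 0.2995]
eef_rot: [180.0, 0.0, -101.3]
contact_force: [0.9, -0.6, 0.1]
gripper_width: 0.0875
gripper_force: 0.0
time_s: 2.5
tcp_pos: [0.464, 0.0269, 0.2997]
eef_rot: [-180.0, 0.0, -101.3]
contact_force: [0.8, 0.1, 0.5]
gripper_width: 0.0878
gripper_force: 0.0
time_s: 3.1
tcp_pos: [0.4981, 0.1961, 0.2988]
eef_rot: [179.9, -0.1, -101.2]
contact_force: [-0.8, 0.1, 0.6]
gripper_width: 0.0876
gripper_force: 0.0
3.1 [0.49814163 0.19610204 0.29879716] [ 1.79936734e+02 -6.91024264e-02 -1.01212735e+02] [[ 3.17120076e-05 -9.54642257e-01 -2.97755202e-01  8.14096714e-02]
 [ 9.99999824e-01 -1.46302186e-04  5.75567613e-04 -6.12980116e-04]
 [-5.93023402e-04 -2.97755167e-01  9.54642084e-01 -1.32809128e-01]
 [ 0.00000000e+00  0.00000000e+00  0.00000000e+00  1.00000000e+00]] [[332.55993346   0.         318.55958032]
 [  0.         332.55993346 198.03104077]
 [  0.           0.           1.        ]]
```

View pics/w1.png

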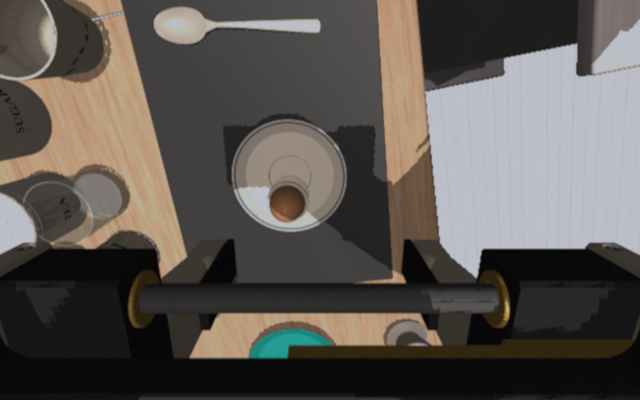

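The wrist view shows the saucer circle at about (289,176), its well at about (290,177), and the egg at (287,203).

```bash
cat >> h.py <<'E'
from scipy.spatial.transform import Rotation as Rn
def wristT(p,e,he):
    T=np.eye(4);T[:3,:3]=Rn.from_euler("xyz",e,degrees=True).as_matrix();T[:3,3]=p;return T@he
def wfind(c,p,e,roi):
    T=wristT(p,e,c["hand_eye"]);K=c["intrinsics"];u0,u1,v0,v1=roi
    hsv=cv2.cvtColor(c["color"],cv2.COLOR_RGB2HSV);M=np.zeros(hsv.shape[:2],bool);M[v0:v1,u0:u1]=1
    egg=biggest(M&(hsv[...,1]>100)&(hsv[...,0]<25)&(hsv[...,2]>50))
    (cu,cr)=cv2.minEnclosingCircle(np.argwhere(egg)[:,::-1].astype(np.float32))
    E=ray(K,T,cu,.058)[0];print("egg",cu,cr,E)
    w=biggest(M&(hsv[...,2]>85))
    h=cv2.convexHull(np.argwhere(w)[:,::-1].astype(np.int32))[:,0]
    q=ray(K,T,h,.021)[:,:2].astype(np.float32);S,R=cv2.minEnclosingCircle(q);el=cv2.fitEllipse(q)
    print("saucer px",h.mean(0),S,R,el)
    d=np.array(el[0])-E[:2];print("push",d,np.hypot(*d),"dir",np.degrees(np.arctan2(d[1],d[0])))
    P=cloud(c,T);g=P[egg&(c["range_z"]>0)];print("egg top",g[g[:,2]>np.percentile(g[:,2],80)].mean(0) if len(g) else None)
    return T
E
python3 - <<'E'
from h import *
d=np.load("w1.npz");T=wfind(d,d["p"],d["e"],(226,354,112,238))
K=d["intrinsics"];g=cv2.cvtColor(d["color"],cv2.COLOR_RGB2GRAY)
c=cv2.HoughCircles(g[100:245,215:360],cv2.HOUGH_GRADIENT,1,3,param1=60,param2=12,minRadius=15,maxRadius=62)
for u,v,rr in c[0][:8]:print(u+215,v+100,rr,ray(K,T,(u+215,v+100),.012)[0])
E
```

```text
egg (286.5, 203.5) 17.39262580871582 [0.54353114 0.22948145 0.058     ]
saucer px [290.2745098  177.96078431] (0.5389774441719055, 0.20826490223407745) 0.07403185963630676 ((0.5392624735832214, 0.20839354395866394), (0.14595963060855865, 0.14769388735294342), 148.0017852783203)
push [-0.00426867 -0.0210879 ] 0.021515603296805862 dir -101.44333568875047
egg top [0.54331087 0.23020947 0.08396456]
287.5 175.5 54.8 [0.54121843 0.20647531 0.012     ]
291.5 175.5 54.8 [0.53614207 0.2074836  0.012     ]
283.5 170.5 51.5 [0.54480782 0.1990281  0.012     ]
285.5 166.5 52.6 [0.54111077 0.19441887 0.012     ]
281.5 167.5 54.8 [0.54644184 0.19469244 0.012     ]
280.5 170.5 49.3 [0.54859749 0.19827548 0.012     ]
296.5 170.5 48.2 [0.52838456 0.20228971 0.012     ]
283.5 177.5 51.5 [0.5468931  0.20805916 0.012     ]
```

```bash
python3 -m crank '[[[0,7.5,0],[0,0,0],-1],[[0,7.5,0],[0,0,0],-1],[[0,7.5,0],[0,0,0],-1],[[0,7.5,0],[0,0,0],-1],[[0,0,0],[-4,0.4,1],-1],[[0,0,0],[-4,0.4,1],-1],[[0,0,0],[-4,0.4,2],-1],[[0,0,0],[-4,0.4,2],-1]]'
python3 -m crank '[[[0,0,0],[-3.9,0.1,1.9],-1],[[0,0,0],[0,0,0],-1],[[0,0,0],[0,0,0],-1]]'
python3 - <<'E'
from plant import r
from h import *
s=r.get_state();c=r.capture("wrist");np.savez("w2.npz",p=s["tcp_pos"],e=s["eef_rot"],**c)
cv2.imwrite("pics/w2.png",c["color"][:,:,::-1]);print(s["tcp_pos"],s["eef_rot"])
P=cloud(c,c["hand_eye"]);ok=(c["range_z"]>0)
f=P[ok&(abs(P[...,1])>.04)&(abs(P[...,1])<.075)&(abs(P[...,0])<.03)&(P[...,2]>-.03)&(P[...,2]<.03)]
print(len(f))
for a in(-.03,-.02,-.01,0,.01,.02):
    for sg in(1,-1):
        g=f[(f[:,2]>a)&(f[:,2]<a+.01)&(f[:,1]*sg>0)]
        if len(g):print(a,sg,len(g),g.min(0).round(4),g.max(0).round(4))
E
```

```text
time_s: 3.95
tcp_pos: [0.5044, 0.3051, 0.1668]
eef_rot: [-180.0, -29.9, -101.4]
contact_force: [0.6, -0.3, 0.5]
gripper_width: 0.0877
gripper_force: 0.0
time_s: 4.25
tcp_pos: [0.5079, 0.328, 0.1311]
eef_rot: [179.9, -30.1, -101.3]
contact_force: [0.2, -0.0, 0.4]
gripper_width: 0.0875
gripper_force: 0.0
[0.50786101 0.32803819 0.13106674] [ 179.94169483  -30.13573315 -101.2960583 ]
5905
-0.03 1 467 [-0.0116  0.0429 -0.03  ] [ 0.0121  0.0586 -0.02  ]
-0.03 -1 468 [-0.0119 -0.0488 -0.03  ] [ 0.005  -0.0441 -0.02  ]
-0.02 1 672 [-0.0109  0.0426 -0.02  ] [ 0.0122  0.0625 -0.01  ]
-0.02 -1 679 [-0.0106 -0.0644 -0.02  ] [ 0.0121 -0.0439 -0.01  ]
-0.01 1 563 [ 0.      0.0428 -0.01  ] [ 0.012   0.0612 -0.    ]
-0.01 -1 553 [-0.0004 -0.0623 -0.01  ] [ 0.012  -0.0438 -0.    ]
0 1 579 [-0.0067  0.0427  0.    ] [0.012 0.06  0.01 ]
0 -1 593 [-0.0063 -0.0607  0.    ] [ 0.012 -0.044  0.01 ]
0.01 1 504 [-0.0097  0.0428  0.01  ] [0.012  0.0591 0.02  ]
0.01 -1 497 [-0.0093 -0.0603  0.01  ] [ 0.0119 -0.044   0.02  ]
0.02 1 164 [-0.0096  0.0429  0.02  ] [0.0116 0.0589 0.0267]
0.02 -1 166 [-0.0097 -0.0597  0.02  ] [ 0.0114 -0.0441  0.0264]
```

View pics/w2.png

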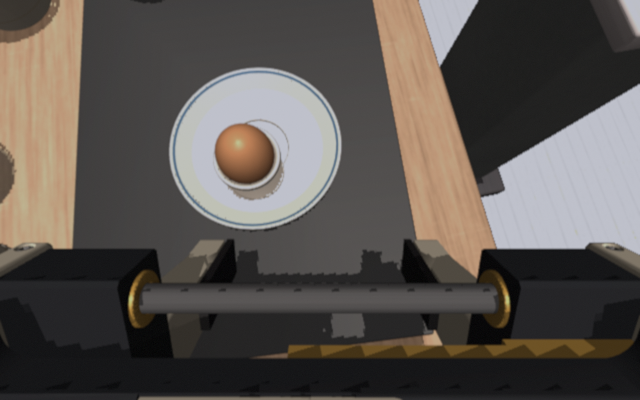

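The view is clear: saucer centre near (255,148), well outline visible, egg at (244,154).

```bash
python3 - <<'E'
from h import *
d=np.load("w2.npz");T=wfind(d,d["p"],d["e"],(160,350,60,235))
R=Rn.from_euler("xyz",d["e"],degrees=True).as_matrix();print(R)
S=np.array([.539,.2085])
for x in(-.0105,.0105):print("tip corner now",d["p"]+R@[x,-.0515,.025])
E
```

```text
egg (243.55105590820312, 153.24595642089844) 30.285877227783203 [0.54425175 0.2300276  0.058     ]
saucer px [250.84126984 146.58730159] (0.5391006469726562, 0.20775610208511353) 0.0740751326084137 ((0.5391269326210022, 0.20772650837898254), (0.14757446944713593, 0.14775410294532776), 125.23200225830078)
push [-0.00512481 -0.02230109] 0.022882356348233993 dir -102.94193533706097
egg top [0.54362111 0.23094783 0.08348317]
[[-1.69403421e-01 -9.80527555e-01 -9.93387845e-02]
 [-8.48084947e-01  1.96379578e-01 -4.92124969e-01]
 [ 5.02050201e-01  8.80074329e-04 -8.64838032e-01]]
tip corner now [0.55765344 0.31452641 0.10412894]
tip corner now [0.55409597 0.29671663 0.11467199]
```

```bash
python3 -m crank '[[[0,0,0],[-0.2,-0.3,2],-1],[[0,0,0],[0,0,2],-1],[[0,0,0],[0,0,1.5],-1],[[0,0,0],[0,0,1.5],-1],[[0,0,0],[0,0,1],-1],[[0,0,0],[0,0,0.5],-1],[[0,0,0],[0,0,0],-1],[[0,0,0],[0,0,0],-1]]'
python3 - <<'E'
from plant import r
from h import *
s=r.get_state();c=r.capture("wrist");np.savez("w3.npz",p=s["tcp_pos"],e=s["eef_rot"],**c)
T=wfind(c,s["tcp_pos"],s["eef_rot"],(60,420,5,300))
R=Rn.from_euler("xyz",s["eef_rot"],degrees=True).as_matrix()
for x in(-.0105,.0105):print("tip corner now",s["tcp_pos"]+R@[x,-.0515,.025])
cv2.imwrite("pics/w3.png",c["color"][:,:,::-1])
c=r.capture("scene");cv2.imwrite("pics/s3.png",cv2.resize(c["color"][170:290,270:420,::-1],None,fx=4,fy=4))
E
```

```text
time_s: 5.1
tcp_pos: [0.5032, 0.289, 0.0579]
eef_rot: [-179.9, -29.9, -101.3]
contact_force: [0.0, 0.7, 0.9]
gripper_width: 0.0874
gripper_force: 0.0
egg (212.70480346679688, 175.8228759765625) 46.66914749145508 [0.54443094 0.22979115 0.058     ]
saucer px [237.36363636 159.22077922] (0.5390124320983887, 0.20786155760288239) 0.0735166072845459 ((0.5389993786811829, 0.20782439410686493), (0.14627711474895477, 0.1465192586183548), 61.07250213623047)
push [-0.00543156 -0.02196675] 0.022628304141566587 dir -103.88854030491741
egg top [0.54332867 0.23087843 0.08362402]
tip corner now [0.55311423 0.27559773 0.03105747]
tip corner now [0.54954396 0.25775139 0.04153417]
```

View pics/w3.png

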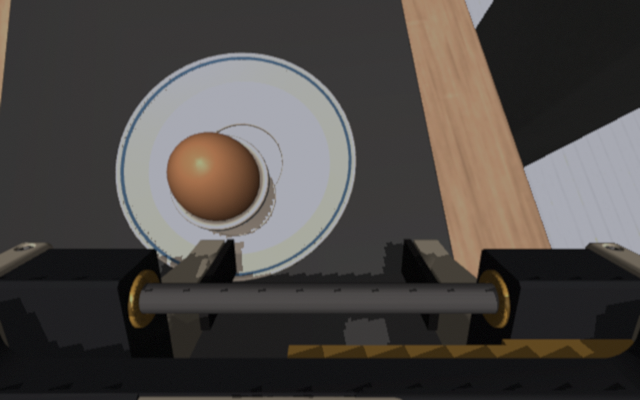

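```bash
python3 -m crank '[[[0,0,0],[0.05,0,0.8],-1],[[0,0,0],[0.05,0,0.5],-1],[[0,0,0],[0,0,0.3],-1],[[0,0,0],[0,0,0],-1],[[0,0,0],[0.09,0,0.05],-1],[[0,0,0],[0.09,0,0.05],-1],[[0,0,0],[0.09,0,0.05],-1],[[0,0,0],[0,0,0],-1]]'
cat > look.py <<'E'
import sys
from plant import r
from h import *
n=sys.argv[1]
s=r.get_state();c=r.capture("wrist");T=wfind(c,s["tcp_pos"],s["eef_rot"],(40,420,2,300))
R=Rn.from_euler("xyz",s["eef_rot"],degrees=True).as_matrix()
print("F",s["contact_force"],"back,front",[(s["tcp_pos"]+R@[x,-.0515,.025]).round(4) for x in(-.0105,.0105)])
d=r.capture("scene")
cv2.imwrite(f"pics/{n}.png",np.hstack([cv2.resize(c["color"][0:300,40:420,::-1],(400,316)),cv2.resize(d["color"][185:280,280:400,::-1],(399,316),interpolation=2)]))
E
python3 look.py p1
```

```text
time_s: 6.0
tcp_pos: [0.5005, 0.2768, 0.0439]
eef_rot: [-180.0, -30.0, -101.3]
contact_force: [-0.4, -0.3, -0.2]
gripper_width: 0.0875
gripper_force: 0.1
egg (198.89735412597656, 191.3145751953125) 52.37308883666992 [0.54471578 0.22845918 0.058     ]
saucer px [233.07352941 146.16176471] (0.5390436053276062, 0.20790018141269684) 0.0733114555478096 ((0.538641095161438, 0.2065419852733612), (0.14252421259880066, 0.14706584811210632), 70.92350769042969)
push [-0.00607468 -0.02191719] 0.02274346165337109 dir -105.49151883903714
egg top [0.5428033  0.22909594 0.08372941]
F [-0.37384296 -0.2543256  -0.21954207] back,front [array([0.5503, 0.2634, 0.017 ]), array([0.5467, 0.2456, 0.0275])]
```

View pics/p1.png

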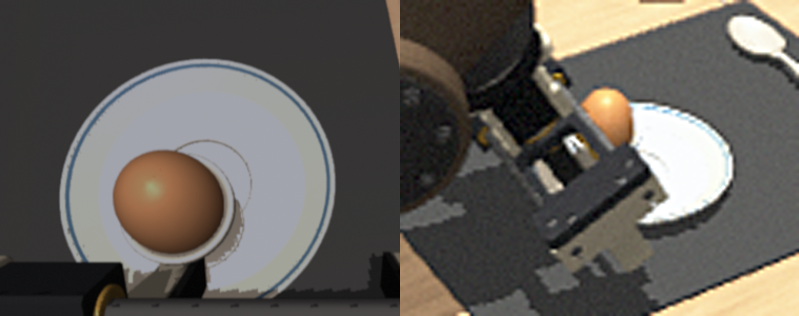

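```bash
python3 -m crank '[[[0,0,0],[0.13,0,0.075],-1],[[0,0,0],[0.13,0,0.075],-1],[[0,0,0],[0.13,0,0.075],-1],[[0,0,0],[0.13,0,0.075],-1],[[0,0,0],[0.13,0,0.075],-1],[[0,0,0],[0.13,0,0.075],-1],[[0,0,0],[0.09,0,0.05],-1],[[0,0,0],[0,0,0],-1]]'
python3 look.py p2
```

```text
time_s: 6.9
tcp_pos: [0.4984, 0.2668, 0.0438]
eef_rot: [180.0, -30.0, -101.3]
contact_force: [-0.4, 0.6, -0.2]
gripper_width: 0.0871
gripper_force: 0.0
egg (199.39337158203125, 188.37063598632812) 52.49742126464844 [0.5422642  0.21716916 0.058     ]
saucer px [241.         156.22580645] (0.5390390753746033, 0.20791444182395935) 0.07331221550703049 ((0.5377246737480164, 0.2041606456041336), (0.1359938681125641, 0.14805564284324646), 69.09783935546875)
push [-0.00453952 -0.01300852] 0.013777837822682932 dir -109.23722319778211
egg top [0.54071785 0.21732476 0.08310048]
F [-0.43100364  0.57832125 -0.20605319] back,front [array([0.5482, 0.2534, 0.0169]), array([0.5447, 0.2355, 0.0274])]
```

View pics/p2.png

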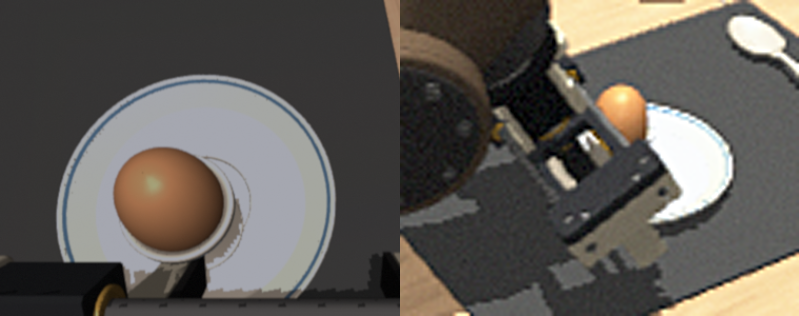

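```bash
python3 -m crank '[[[0,0,0],[0.09,0,0.05],-1],[[0,0,0],[0.09,0,0.05],-1],[[0,0,0],[0.09,0,0.05],-1],[[0,0,0],[0.09,0,0.05],-1],[[0,0,0],[0.09,0,0.05],-1],[[0,0,0],[0,0,0],-1]]'
python3 look.py p3
```

```text
time_s: 7.6
tcp_pos: [0.4974, 0.2618, 0.0439]
eef_rot: [180.0, -30.0, -101.3]
contact_force: [0.1, -0.8, -0.3]
gripper_width: 0.0878
gripper_force: 0.0
egg (199.69435119628906, 190.01661682128906) 52.27601623535156 [0.54123509 0.21285468 0.058     ]
saucer px [239.30645161 160.29032258] (0.5390293002128601, 0.20782949030399323) 0.07325313985347748 ((0.5374542474746704, 0.20296883583068848), (0.1337273269891739, 0.14848610758781433), 69.65108489990234)
push [-0.00378085 -0.00988584] 0.010584168642073974 dir -110.92939342293602
egg top [0.53983483 0.21280315 0.0826556 ]
F [ 0.10511432 -0.76858215 -0.32129185] back,front [array([0.5472, 0.2483, 0.017 ]), array([0.5437, 0.2305, 0.0275])]
```

View pics/p3.png

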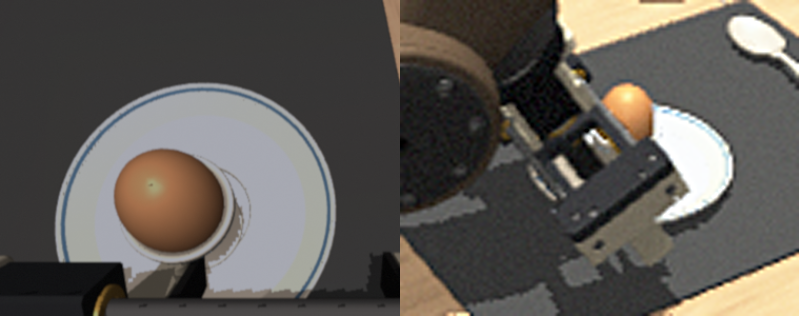

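```bash
python3 -m crank '[[[0,0,0],[0.09,0,0.05],-1],[[0,0,0],[0,0,0],-1]]' >/dev/null; python3 look.py p4 | grep -v sauc;python3 -m crank '[[[0,0,0],[0.09,0,0.05],-1],[[0,0,0],[0,0,0],-1]]'>/dev/null; python3 look.py p5
```

```text
egg (199.95858764648438, 189.71932983398438) 52.06657409667969 [0.54093237 0.21187636 0.058     ]
push [-0.00377155 -0.00910704] 0.009857118226490196 dir -112.49621539918094
egg top [0.5395907  0.21214848 0.08263058]
F [ 0.71675361  0.36858437 -0.35892038] back,front [array([0.547 , 0.2475, 0.017 ]), array([0.5435, 0.2296, 0.0275])]
egg (199.6004180908203, 190.25025939941406) 52.274105072021484 [0.54090584 0.21104089 0.058     ]
saucer px [232.03278689 160.63934426] (0.5390203595161438, 0.20789778232574463) 0.07327865809202194 ((0.5373345613479614, 0.20212148129940033), (0.1315811723470688, 0.14812247455120087), 72.96147918701172)
push [-0.00357127 -0.00891941] 0.00960780221876688 dir -111.8208465124604
egg top [0.53971296 0.21119197 0.08249885]
F [ 0.23983225 -0.76818342 -0.22841252] back,front [array([0.5468, 0.2464, 0.017 ]), array([0.5433, 0.2286, 0.0275])]
```

```bash
python3 -m crank '[[[0,0,0],[0.09,0,0.05],-1],[[0,0,0],[0,0,0],-1]]' >/dev/null; python3 look.py p6 | grep -v sauc;python3 -m crank '[[[0,0,0],[0.09,0,0.05],-1],[[0,0,0],[0,0,0],-1]]'>/dev/null; python3 look.py p7
```

```text
egg (200.0, 189.5) 52.11775588989258 [0.54051218 0.20973337 0.058     ]
push [-0.003503   -0.00771279] 0.00847101570513249 dir -114.42663661964819
egg top [0.53949053 0.21025193 0.08242549]
F [-0.41146583  0.68727744  0.84104702] back,front [array([0.5467, 0.2454, 0.017 ]), array([0.5431, 0.2276, 0.0275])]
egg (200.18467712402344, 192.37387084960938) 51.569122314453125 [0.54033191 0.20995757 0.058     ]
saucer px [235.84126984 155.63492063] (0.539073646068573, 0.2078855186700821) 0.07330920547246933 ((0.5365974307060242, 0.20118141174316406), (0.12942557036876678, 0.14770987629890442), 70.57843017578125)
push [-0.00373448 -0.00877615] 0.009537672629651132 dir -113.0509760822987
egg top [0.53940909 0.21016462 0.08153301]
F [ 0.15010059  0.22371969 -0.03573362] back,front [array([0.5464, 0.2443, 0.017 ]), array([0.5428, 0.2265, 0.0275])]
```

View pics/p7.png

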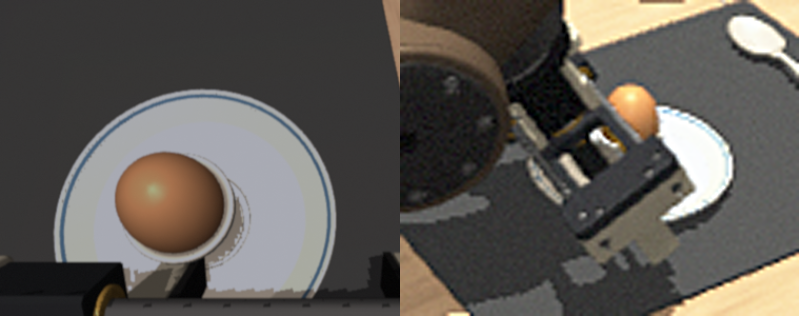

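The egg top is now 2.2 mm lower than at the start (0.0815 vs 0.0837) and the egg has swung back upright, so the foot is in the well. I'll back off and check.

```bash
python3 -m crank '[[[0,0,0],[-0.13,0,-0.075],-1],[[0,0,0],[-0.26,0,-0.15],-1],[[0,0,0],[-0.26,0,-0.15],-1],[[0,0,0],[-0.2,0,-0.5],-1],[[0,0,0],[-0.2,0,-2],-1],[[0,0,0],[-0.5,0,-4],-1],[[0,0,0],[-0.5,0,-4],-1],[[0,0,0],[0,0,-3],-1]]'
python3 -m crank '[[[0,0,0],[0,0,0],-1],[[0,0,0],[0,0,0],-1]]'
python3 - <<'E'
from plant import r
from h import *
s=r.get_state();c=r.capture("wrist");wfind(c,s["tcp_pos"],s["eef_rot"],(160,350,40,235))
d=r.capture("scene");find(d,d["world_from_camera"],(312,386,205,260))
t=r.capture("top");find(t,t["world_from_camera"],(318,382,188,252))
cv2.imwrite("pics/e.png",np.hstack([cv2.resize(c["color"][50:230,150:360,::-1],(400,343)),cv2.resize(d["color"][190:275,300:399,::-1],(400,343),interpolation=2)]))
E
```

```text
time_s: 9.7
tcp_pos: [0.5143, 0.3454, 0.1559]
eef_rot: [-179.9, -29.9, -101.3]
contact_force: [0.4, -1.0, 0.3]
gripper_width: 0.0877
gripper_force: 0.0
time_s: 9.9
tcp_pos: [0.5137, 0.3441, 0.1542]
eef_rot: [-180.0, -29.9, -101.3]
contact_force: [0.1, 0.4, -1.0]
gripper_width: 0.0878
gripper_force: 0.0
egg (256.0, 119.5) 27.04173469543457 [0.53965798 0.21008002 0.058     ]
saucer px [262.90163934 135.14754098] (0.537991464138031, 0.20772965252399445) 0.07470422238111496 ((0.5386817455291748, 0.2075040489435196), (0.14757633209228516, 0.1478133648633957), 114.35118865966797)
push [-0.00097624 -0.00257597] 0.002754754349725217 dir -110.75559470556388
egg top [0.53973141 0.21076132 0.08121709]
egg px 253 centroid [348.62450593 219.64822134] cloud med [0.52764777 0.21920859 0.06720983] zmax 0.08252903613695456
 egg circle ((348.68182373046875, 219.40908813476562), 9.501084327697754) at z .06 [[0.53759395 0.2108319  0.06      ]]
saucer (0.547664999961853, 0.2016095370054245) R 0.0855904221534729 ell ((0.5433061122894287, 0.2027224898338318), (0.14394880831241608, 0.17034952342510223), 45.329063415527344)
egg px 175 centroid [348.77142857 219.33714286] cloud med [0.53866043 0.21181205 0.07716655] zmax 0.0844073359475848
 egg circle ((348.76666259765625, 219.3222198486328), 7.425463676452637) at z .06 [[0.53813137 0.21134274 0.06      ]]
saucer (0.5371536016464233, 0.20931094884872437) R 0.07436007261276245 ell ((0.5374130010604858, 0.20986543595790863), (0.14617885649204254, 0.1466221958398819), 68.53917694091797)
```

View pics/e.png

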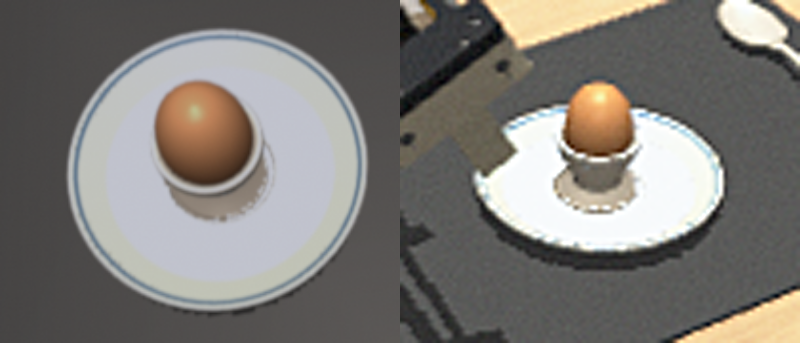

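The cup stands upright in the well, 2 to 3 mm off centre, which is within its play. All three cameras see the egg about 2 mm lower than before, and the saucer hasn't moved.

```bash
python3 -c "
from plant import r
print(r.close_job())"
```

```text
the job is handed in; nothing more can be done
None
```

I nudged the egg cup into the saucer's well and handed the job in after about 10 s; it stands level with the egg still in it, and the saucer stayed within about 1 mm of where it was.

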